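# Index the plant sensor to the next pot

## Task

Swing the plant sensor one hole over, so that it stands above the pot with the yellow label: hook a fingertip under the red pull ring, lift the spring pin out of the index plate, swing the arm by the ring to the next hole, and let the pin drop fully home there. Do not pinch the ring, do not swing the sensor to the other pot, and leave the pots, the bottle and the jar where they stand. Finish clear of everything.

Things in the scene. Friction and masses are not known exactly. Their poses are not given: they have to be found in the camera images.
- stand: Fixed index stand. Origin: on the pivot axis, at bench height. Base disc radius 75 mm. On its -x side (towards the robot, give or take its yaw) an aluminium index plate, 75 mm (x) by 184 mm (y), centred 102 mm from the axis, top at 70 mm. Three 12 mm holes with 2 mm chamfers, 115 mm from the axis: one straight along -x and one 0.68 rad to either side. The pin is 10 mm thick with a round foot.
- swing_arm (a joint): White swing arm, rad. 0: middle hole (always the start). Positive is anticlockwise from above: the ring end goes to the stand's -y, the sensor end to its -x. Holes at -0.68, 0, 0.68; stops at -0.76, 0.76. Light friction (about 1 N at the ring); stays where left. Under the ring: a bar 30 mm wide, top at 85 mm, and a bush round the pin, 26 mm across, top at 100 mm. It swings with the ring and sensor.
- pin (a joint): Lift of the spring pin (and ring), m. 0: home in a hole, 22 mm: fully up. It rests near 10 mm when its foot stands on the plate between holes, and must be lifted more than 10 mm to swing freely. The spring pulls it down with about 5 N at 0 and 8 N at 12 mm.
- ring: Red round pull ring, upright on top of the pin, 115 mm from the stand's axis. Origin: centre of the opening, 142.5 mm above the bench with the pin home. Opening 54 mm, bar 7 mm thick. One looks through it along its x axis: level, from the ring to the pivot (away from the robot); z up. A finger tilted some 45 degrees can enter along +x and down and lift it by its top bar.
- sensor (a point): Centre of the underside of the black round sensor head (56 mm across), 155 mm from the stand's axis, 181 mm above the bench, on the arm's boom (20 mm wide, top at 231 mm), which runs 1.257 rad anticlockwise of the stand's +x at the start from a mast 20 mm thick on the pivot axis.
- pot_tagged_mid (a point): The wanted pot: black, 80 mm high, 82 mm across, wheat seedlings, in a terracotta saucer 92 mm across, with a yellow plastic label standing in it (top 122 mm above the bench). Loose, 0.5 kg. It stands one hole over from where the sensor is at the start, on its nearer or farther side. Its point is on its axis, half-way up.
- pot_other_mid (a point): Same kind of pot without a label, in a grey saucer, one hole over on the other side. Its point is on its axis, half-way up.
- pot_done_mid (a point): Same kind of pot without a label, in a grey saucer, under the sensor at the start. Its point is on its axis, half-way up.
- feed_bottle_mid (a point): White bottle with a blue cap, 56 mm across, 130 mm high, loose on the bench. Its point is on its axis, half-way up.
- seed_jar_mid (a point): Amber jar with a black lid, 60 mm across, 75 mm high, loose on the bench. Its point is on its axis, half-way up.
Mind the look-alikes: they are no part of the job. Leave any blue look-alike of the part that bears pot_tagged_mid alone.

How it is judged:
On the way, in this order (a step that is already met when the one before it is completed fails the run):
1. the pin is lifted out of the middle hole by its ring (value of joint pin above 0.009 m and value of joint swing_arm between -0.15 and 0.15 rad and contact force between the fingers and ring above 1 N), for 0.05 s.
2. the sensor is over the pot with the yellow label and the pin is home in that hole (horizontal distance between sensor and pot_tagged_mid below 0.02 m and value of joint pin below 0.003 m), for 0.2 s.
At the end, for the whole second after the job is handed in: The sensor is within 20 mm (seen from above) of the axis of the pot with the yellow label, the pin is home (lift under 3 mm), the arm at rest, and the pots, bottle and jar within 15 mm of where they stood (all of step 2 and velocity of joint swing_arm between -0.03 and 0.03 rad/s and distance of each of pot_done_mid, pot_tagged_mid, pot_other_mid, feed_bottle_mid, seed_jar_mid from where it was at the start of the episode below 0.015 m); the robot touches nothing.
It fails at once if the sensor was swung to the other pot (horizontal distance between sensor and pot_other_mid below 0.05 m).
It fails at once if the ring was pinched or wrenched (over 35 N between fingers and ring) (contact force between the fingers and ring above 35 N).
It fails at once if a pot, the bottle or the jar was moved, tipped or lifted (distance of any of pot_done_mid, pot_tagged_mid, pot_other_mid, feed_bottle_mid, seed_jar_mid from where it was at the start of the episode above 0.015 m).
It also fails if it takes over 40 s, if anything falls off the work surface, if the arm or the gripper's body presses on something with over 40 N, if the wrist force passes 120 N, or if a joint passes its speed limit or range.

## Robot

A 6-joint arm with a two-finger parallel gripper is mounted at the origin on the work surface. World frame = base frame: x ahead of the robot, y to its left, z up, the work surface at z = 0. Lengths are in m, angles in rad, forces in N, time in s.
With the tool pointing down it reaches from about 0.35 to 0.975 m from the base axis. Payload 4.9 kg.
Tool frame: the origin (TCP) lies midway between the tips of the shut fingers; the grasp point (between the pads) lies 19 mm behind it; z points along the fingers, y is the line along which they close (so a half turn about z gives the same grasp; the last joint's range is limited). The gripper opens to 85 mm and grips with 20 to 120 N. Pads are 22 mm wide; open, the fingers measure 114 mm over their backs; the gripper's body (76 mm by 85 mm) begins 54 mm behind the grasp point. The pads swing forward as they close: fully open they stand 13 mm farther back than shut.
Start: joints at [-1.378, 0.053, 1.613, -0, 1.476, -0.119], TCP at [0.192, -0.595, 0.231] pointing down, gripper open.
Joint ranges: [-3.01, 3.01], [-1.01, 2.22], [0.06, 2.58], [-1.02, 4.17], [0.09, 2.62], [-3.14, 3.14]. Speed limits (rad/s): [2.57, 2.57, 3.14, 3.14, 3.14, 3.14].

## Interface

Orientations are given as a unit quaternion [w, x, y, z].
In Python, from plant import manip gives the robot as it stands.
- The arm moves only by the tool carry_out, never from a script. Its argument "moves" is a list of rows, each a list of 7 numbers: the opening, from 0 (shut) to 1 (fully open), then the shift along the tool's x, y, z normalised to -1 to 1, where 1 is 0.4 m, then the turn, a rotation vector about the tool's x, y, z normalised to -1 to 1, where 1 is 0.5 rad. In form: [[grip, dx, dy, dz, rx, ry, rz], ...]. A call has 1 to 8 rows; each row is the pose to reach, as a shift and turn from the pose commanded when the call began, along the tool's axes at that moment; what a row does not reach only later rows make up. A row lasts 1/12 s, in which the tool goes at most 41.7 mm and 7.16 degrees, less where a joint would pass 70% of its speed; a pose out of reach is approached as far as the arm can. A call with a number of a shift or a turn outside -1 to 1 is refused whole. A call with a gripper value outside its range is refused whole. The fingers move at their own pace and stop on an object; the grip force is fixed at half the most. Time passes only in rows, so rows that repeat a pose let the fingers close. It gives the time, the measured TCP pose, the force and the opening at its end, in the units of the state.
- manip.state(): the state, without advancing time (a new reading comes with each control period).
- manip.grab_frame(name): name is "side" or "top" or "wrist"; returns the picture (420x560x3 uint8, red, green, blue); there is no depth.
- manip.camera_info(name): a dict with "intrinsics" (3x3 intrinsics, pixels), "distortion" ([k1, k2, p1, p2, k3] as OpenCV has them; the pictures are not rectified), "extrinsics" (4x4, takes a point from world to camera coordinates). Camera axes: x right, y down, z forward; pixel columns grow to the right and rows downward; lengths in m; the calibration is good to about 2 mm. A picture is of the moment at which its call begins: read the wrist's pose just before it. camera_info takes no time and is no camera call; for the wrist camera it gives the pose at the moment of the call.
- manip.job_done(): hands the job in, once; it reports no verdict.
The state is a dict: "time": time; "joint_pos": joint angles; "joint_vel": joint speeds; "joint_efforts": joint torques, N m; "tool_pos": TCP position; "tool_rot": TCP orientation; "contact_force": force on the tool from outside, world axes, zero at the start; "ft_torque": the same for the moment, N m; "gripper_width": opening from 0.0 (shut) to 1.0 (fully open).
Only numpy, scipy, OpenCV 4.12 (cv2) and the standard library are available. Lean on these libraries where they do the work, as an engineer would, in place of code of your own. Each camera call takes 0.05 s, during which the arm holds its last target. There are 200 camera calls.

## Working session

There is one attempt and no reset: what is moved stays moved. The work goes in short steps, Python scripts to look and compute and a tool call to move; the robot and the scene stay as the last step left them, time stands still between calls to the robot, and variables do not carry over. Pictures are saved under pics/ and viewed, on a budget of 10 in all, crops included, one or two more only if the job needs it, and the job is handed in when it is done.

Besides the shell and the picture viewer there is one more tool, called after "Emit:" in YAML: its name, and indented under it one key for each argument. carry_out: Moves the arm, as the interface text tells. Scaled input: -1 to 1 covers 0.4 m each way for a shift and 0.5 rad each way for a turn. Its arguments: {"type":"object","properties":{"moves":{"type":"array"}},"required":["moves"]}

```bash
mkdir -p pics; ls; python3 - <<'E'
from plant import manip
import cv2,numpy as np
for n in("top","side"):
    f=manip.grab_frame(n); cv2.imwrite(f"pics/{n}0.png",f[:,:,::-1])
    c=manip.camera_info(n); print(n,np.round(c["intrinsics"],1).tolist(),np.round(c["distortion"],3),np.round(c["extrinsics"],3).tolist())
print(manip.state())
E
```

```text
pics
top [[395.4, 0.0, 282.8], [0.0, 395.4, 204.8], [0.0, 0.0, 1.0]] [-0.075  0.     0.     0.     0.   ] [[0.005, -1.0, 0.008, -0.04], [-0.981, -0.007, -0.192, 0.654], [0.192, -0.007, -0.981, 0.904], [0.0, 0.0, 0.0, 1.0]]
side [[496.0, 0.0, 278.9], [0.0, 496.0, 208.9], [0.0, 0.0, 1.0]] [-0.007  0.     0.     0.     0.   ] [[-0.999, -0.035, -0.019, 0.643], [-0.003, 0.54, -0.842, 0.132], [0.04, -0.841, -0.54, 1.105], [0.0, 0.0, 0.0, 1.0]]
{'time': 0.1, 'joint_pos': array([-1.37803142e+00,  5.32896174e-02,  1.61419184e+00, -1.00490766e-05,
        1.47601139e+00, -1.18974971e-01]), 'joint_vel': array([ 4.66120833e-04, -2.90925823e-03, -3.79090277e-03, -1.09464063e-03,
        5.09040462e-04,  7.28191204e-06]), 'joint_efforts': array([ 2.52614655e-04, -3.94904029e+01, -3.71364033e+01, -1.67223757e-04,
        3.90665402e-03, -4.28344720e-06]), 'tool_pos': array([ 0.19159726, -0.59429648,  0.23016573]), 'tool_rot': array([-9.49266616e-04,  9.87876335e-01,  1.55239953e-01, -4.00439962e-05]), 'contact_force': array([-0.43319294,  0.62558263, -0.30255469]), 'ft_torque': array([-0.01381458,  0.00672847,  0.00940903]), 'gripper_width': 0.9988361925429575}
```

View pics/top0.png

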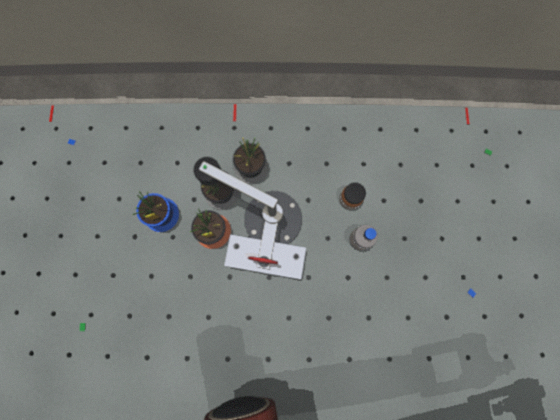

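View pics/side0.png

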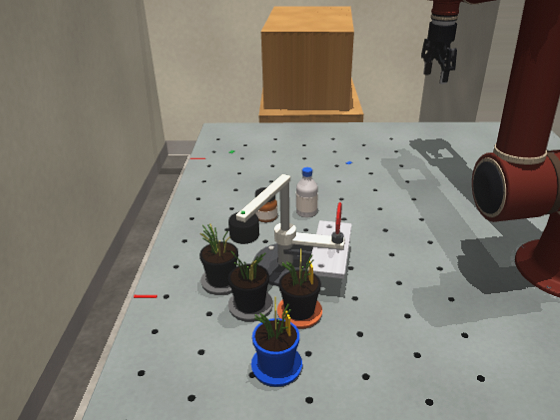

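The top view shows the plate (about 225-306, 235-279), the ring at (264,261), the mast at (272,214) and the yellow-labelled pot in its terracotta saucer at (210,228), on the near side. That calls for a swing of +0.68. In the side view the ring is at (338,220). The blue-saucer pot is the look-alike.

```bash
cat >h.py <<'E'
from plant import manip
import cv2,numpy as np
from scipy.spatial.transform import Rotation as R
def ray(n,uv):
    c=manip.camera_info(n);K,d,T=(np.array(c[k],float) for k in("intrinsics","distortion","extrinsics"))
    p=cv2.undistortPoints(np.array(uv,float).reshape(-1,1,2),K,d).reshape(-1,2)
    D=np.c_[p,np.ones(len(p))]@T[:3,:3]; return -T[:3,:3].T@T[:3,3],D
def at(n,uv,z):
    o,D=ray(n,uv); return o+D*((z-o[2])/D[:,2])[:,None]
def proj(n,P):
    c=manip.camera_info(n);K,d,T=(np.array(c[k],float) for k in("intrinsics","distortion","extrinsics"))
    return cv2.projectPoints(np.array(P,float).reshape(-1,1,3),cv2.Rodrigues(T[:3,:3])[0],T[:3,3],K,d)[0].reshape(-1,2)
def rot(): return R.from_quat(np.roll(manip.state()["tool_rot"],-1))
E
python3 - <<'E'
from h import *
t=cv2.imread("pics/top0.png");s=cv2.imread("pics/side0.png")
def red(im,x0,x1,y0,y1):
    h=cv2.cvtColor(im,cv2.COLOR_BGR2HSV);m=((h[...,0]<6)|(h[...,0]>174))&(h[...,1]>150)&(h[...,2]>60)
    k=np.zeros_like(m);k[y0:y1,x0:x1]=1;y,x=np.nonzero(m&k);return np.c_[x,y]
rt=red(t,235,300,240,285);rs=red(s,325,350,195,245)
for r in(rt,rs):print(len(r),r.mean(0),r.min(0),r.max(0))
print("plate",at("top",[(230,235),(306,247),(300,279),(225,266)],.07).round(3).tolist())
print("ring top view z.14",at("top",[rt.mean(0)],.15).round(3),"side",at("side",[rs.mean(0)],.15).round(3))
print("mast top",at("top",[(272,212)],.231).round(3),"base",at("top",[(274,220)],.01).round(3))
cv2.imwrite("pics/z.png",np.hstack([cv2.resize(t[140:300,180:320],None,fx=2.85,fy=3.5,interpolation=2),cv2.resize(s[160:340,210:370],None,fx=2.5,fy=3.11,interpolation=2)])[:600,:800])
E
```

```text
47 [262.04255319 259.63829787] [250 258] [274 262]
98 [338.15306122 217.26530612] [336 203] [340 232]
plate [[0.578, 0.091, 0.07], [0.55, -0.091, 0.07], [0.475, -0.077, 0.07], [0.504, 0.1, 0.07]]
ring top view z.14 [[0.515 0.009 0.15 ]] side [[0.517 0.024 0.15 ]]
mast top [[ 0.606 -0.013  0.231]] base [[ 0.624 -0.014  0.01 ]]
```

View pics/z.png

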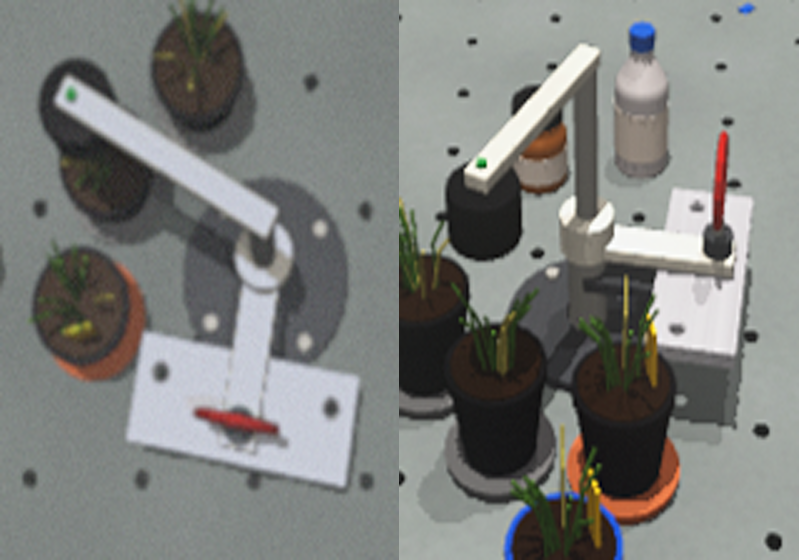

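The zoom shows the plate corners and both free holes clearly in both views. The ring is upright over the plate, and the yellow label is in the near-side pot with the terracotta saucer. Next I fit the stand pose.

```bash
cat > fit.py <<'E'
from h import *
from scipy.optimize import least_squares
T=[(230.2,234.9),(306.3,247.4),(301.8,279.1),(224.6,265.7),(236.5,246.),(296.1,256.3)]
S=[(320.4,221.1),(351.2,223.3),(346,275.1),(311.2,272.5),(329.2,225.9),(321.2,265.8)]
c,s_=.115*np.cos(.68),.115*np.sin(.68)
L=dict(fl=(-.0645,.092),fr=(-.0645,-.092),nr=(-.1395,-.092),nl=(-.1395,.092),hl=(-c,s_),hr=(-c,-s_))
def loc(k): return np.array([(*L[i],.07) for i in k])
def W(p,P): P=np.atleast_2d(P);return np.c_[P[:,:2]@np.array([[np.cos(p[2]),np.sin(p[2])],[-np.sin(p[2]),np.cos(p[2])]])+p[:2],P[:,2]]
PT=loc(["fl","fr","nr","nl","hl","hr"]);PS=loc(["fr","nr","nl","fl","hr","hl"])
f=lambda p:np.r_[(proj("top",W(p,PT))-T).ravel(),(proj("side",W(p,PS))-S).ravel()]
r=least_squares(f,[.62,-.01,-.15],loss="soft_l1");p=r.x
if __name__=="__main__":
    print(p.round(4),f(p).reshape(-1,2).round(1).tolist())
    a=np.linspace(0,6.283,60);ring=W(p,np.c_[-.115+0*a,.0305*np.cos(a),.1425+.0305*np.sin(a)])
    for n in("top","side"):
        q=proj(n,ring);print(n,"ring",q.min(0).round(1),q.max(0).round(1),q.mean(0).round(1))
    for k,d in (("done",1.257),("near",1.257+.68),("far",1.257-.68)):
        P=W(p,[.155*np.cos(d),.155*np.sin(d),.08])[0];print(k,P.round(3),proj("top",P).round(),proj("side",P).round())
    print("ring",W(p,[-.115,0,.1425]).round(4), "goal",W(p,[-c,-s_,.1425]).round(4))
    for nm,uv in(("bottle",(365,238)),("jar",(352,195))):print(nm,at("top",[uv],.09).round(3))
E
python3 fit.py
```

```text
[ 0.6275 -0.009  -0.1552] [[-0.7, 0.1], [-0.9, -0.0], [-1.2, -0.2], [-0.9, 0.4], [-0.8, 0.6], [-0.4, 0.1], [-0.8, -2.5], [0.6, -1.8], [-0.4, -3.0], [-2.5, -4.4], [0.1, -1.6], [0.8, -2.4]]
top ring [248.7 258.2] [276.3 262.9] [262.3 260.5]
side ring [337.6 201.7] [340.5 230.6] [339.1 216.3]
done [0.698 0.129 0.08 ] [[215. 185.]] [[248. 276.]]
near [0.595 0.143 0.08 ] [[208. 227.]] [[300. 281.]]
far [0.769 0.054 0.08 ] [[247. 157.]] [[218. 252.]]
ring [[0.5139 0.0087 0.1425]] goal [[ 0.528  -0.0667  0.1425]]
bottle [[ 0.57  -0.229  0.09 ]]
jar [[ 0.674 -0.201  0.09 ]]
```

```bash
cat > plan.py <<'E'
from h import *
import sys
PV=np.array([.6275,-.0085]);YAW=-.1552
def pose(a,dz,d,tilt=np.pi/4):
    """TCP pose for swing angle a, ring lift offset dz, tip d past the ring plane"""
    q=YAW+a;u=np.array([np.cos(q),np.sin(q),0]);z=np.cos(tilt)*u-np.array([0,0,np.sin(tilt)])
    y=np.array([u[1],-u[0],0]);c=np.r_[PV,.1425+dz]-.115*u
    return c+d*z,R.from_matrix(np.c_[np.cross(y,z),y,z])
def row(p,Rt):
    s=manip.state();R0=rot();dp=R0.inv().apply(p-s["tool_pos"])/.4;dr=(R0.inv()*Rt).as_rotvec()/.5
    m=max(1,abs(dp).max(),abs(dr).max());return np.r_[dp,dr].round(3)/1,m,(np.r_[dp,dr]/m).round(3)
if __name__=="__main__":
    a,dz,d=map(float,sys.argv[1:4]);p,Rt=pose(a,dz,d);s=manip.state()
    full,m,part=row(p,Rt);print("t",round(s["time"],2),"tcp",s["tool_pos"].round(4),"F",s["contact_force"].round(1),"target",p.round(4))
    print("scale",round(m,2),"row",part.tolist())
E
python3 plan.py 0 0 -0.12
```

```text
t 0.1 tcp [ 0.1916 -0.5943  0.2302] F [-0.4  0.6 -0.3] target [0.43   0.0224 0.2274]
scale 1.54 row [0.675, -0.833, 0.006, -0.24, 1.0, 0.573]
```

Emit:
carry_out:
  moves:
    - [0,0.675,-0.833,0,-0.24,1.0,0.573]
    - [0,0.675,-0.833,0,-0.24,1.0,0.573]
    - [0,0.675,-0.833,0,-0.24,1.0,0.573]
    - [0,0.675,-0.833,0,-0.24,1.0,0.573]
    - [0,0.675,-0.833,0,-0.24,1.0,0.573]
    - [0,0.675,-0.833,0,-0.24,1.0,0.573]
    - [0,0.675,-0.833,0,-0.24,1.0,0.573]
    - [0,0.675,-0.833,0,-0.24,1.0,0.573]

```text
time: 0.77
tool_pos: [0.3117, -0.2823, 0.2301]
tool_rot: [0.02, 0.967, 0.008, 0.253]
contact_force: [0.7, 0.4, 1.1]
gripper_width: -0.002
```

```bash
python3 plan.py 0 0 -0.12
```

```text
t 0.77 tcp [ 0.3117 -0.2823  0.2301] F [0.7 0.4 1.1] target [0.43   0.0224 0.2274]
scale 1 row [0.274, -0.76, 0.124, -0.126, 0.542, 0.307]
```

Emit:
carry_out:
  moves:
    - [0,0.274,-0.76,0.124,-0.126,0.542,0.307]
    - [0,0.274,-0.76,0.124,-0.126,0.542,0.307]
    - [0,0.274,-0.76,0.124,-0.126,0.542,0.307]
    - [0,0.274,-0.76,0.124,-0.126,0.542,0.307]
    - [0,0.274,-0.76,0.124,-0.126,0.542,0.307]
    - [0,0.274,-0.76,0.124,-0.126,0.542,0.307]
    - [0,0.274,-0.76,0.124,-0.126,0.542,0.307]
    - [0,0.274,-0.76,0.124,-0.126,0.542,0.307]

```text
time: 1.43
tool_pos: [0.4594, -0.0295, 0.2249]
tool_rot: [0.03, 0.922, -0.071, 0.378]
contact_force: [0.3, -0.3, -1.1]
gripper_width: 0.001
```

```bash
python3 plan.py 0 0 -0.12
```

```text
t 1.43 tcp [ 0.4594 -0.0295  0.2249] F [ 0.3 -0.3 -1.1] target [0.43   0.0224 0.2274]
scale 1 row [-0.061, -0.117, -0.069, 0.0, 0.013, 0.005]
```

Emit:
carry_out:
  moves:
    - [0,-0.061,-0.117,-0.069,0,0.013,0.005]
    - [0,-0.061,-0.117,-0.069,0,0.013,0.005]
    - [0,-0.061,-0.117,-0.069,0,0.013,0.005]
    - [0,-0.061,-0.117,-0.069,0,0.013,0.005]

```text
time: 1.77
tool_pos: [0.452, 0.027, 0.2258]
tool_rot: [0.032, 0.923, -0.071, 0.376]
contact_force: [0.3, -0.2, -0.1]
gripper_width: 0.003
```

```bash
python3 plan.py 0 0 -0.12; python3 - <<'E'
from h import *
from fit import W
for n in("wrist","side"):
    f=manip.grab_frame(n)[:,:,::-1].copy();a=np.linspace(0,6.283,40)
    r=W([.6275,-.0085,-.1552],np.c_[-.115+0*a,.027*np.cos(a),.1425+.027*np.sin(a)])
    for q in proj(n,r): cv2.circle(f,tuple(int(v) for v in q.round()),0 if n=="side" else 1,(0,255,0),-1)
    if n=="wrist": cv2.imwrite("pics/w1.png",f)
    else: cv2.imwrite("pics/s1.png",cv2.resize(f[100:280,260:500],None,fx=3,fy=3,interpolation=2))
E
```

```text
t 1.77 tcp [0.452  0.027  0.2258] F [ 0.3 -0.2 -0.1] target [0.43   0.0224 0.2274]
scale 1 row [-0.035, 0.02, -0.039, 0.007, 0.023, 0.008]
```

View pics/w1.png

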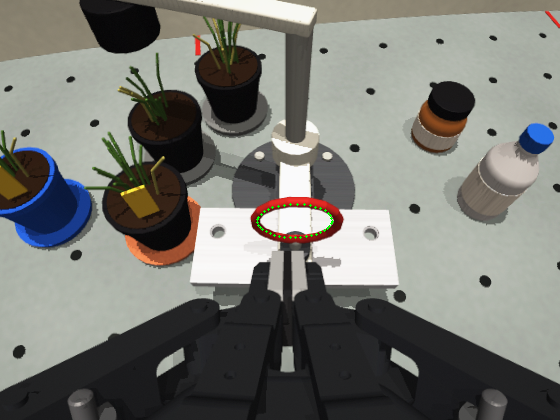

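View pics/s1.png

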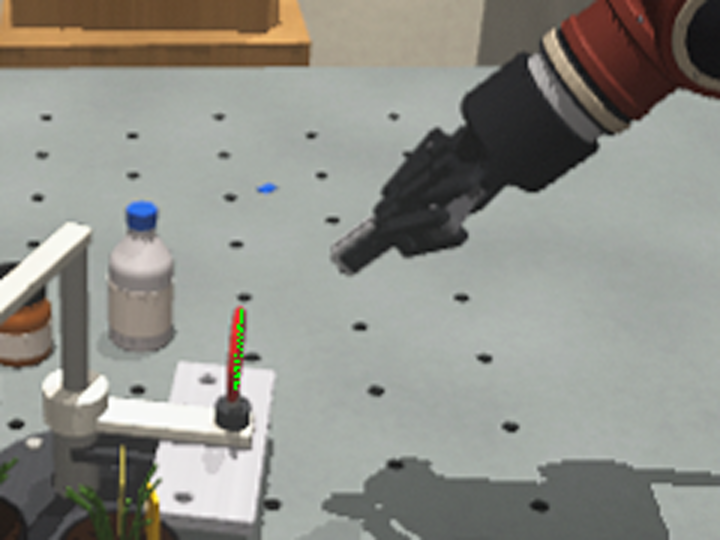

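The wrist view shows the predicted opening (green) concentric with the red ring at about (297,221). In the side view the real ring is about 1 px (1–2 mm) farther in +x than predicted. I'll shift the model by 1.5 mm and approach.

```bash
sed -i 's/PV=np.array(\[.6275/PV=np.array([.629/' plan.py; python3 plan.py 0 0 -0.06
```

```text
t 1.87 tcp [0.4522 0.0245 0.2258] F [-0.4 -0.2  0.1] target [0.4735 0.0158 0.1849]
scale 1 row [-0.031, 0.012, 0.112, 0.015, 0.023, -0.0]
```

Emit:
carry_out:
  moves:
    - [0,-0.031,0.012,0.06,0.015,0.023,0]
    - [0,-0.031,0.012,0.112,0.015,0.023,0]
    - [0,-0.031,0.012,0.112,0.015,0.023,0]
    - [0,-0.031,0.012,0.112,0.015,0.023,0]
    - [0,-0.031,0.012,0.112,0.015,0.023,0]

```text
time: 2.28
tool_pos: [0.4738, 0.0153, 0.1866]
tool_rot: [0.03, 0.921, -0.073, 0.382]
contact_force: [-0.2, 0.0, 0.2]
gripper_width: 0.005
```

```bash
python3 plan.py 0 0 -0.06;python3 plan.py 0 0 0.018
```

```text
t 2.28 tcp [0.4738 0.0153 0.1866] F [-0.2  0.   0.2] target [0.4735 0.0158 0.1849]
scale 1 row [-0.004, -0.001, 0.002, 0.002, -0.003, -0.003]
t 2.28 tcp [0.4738 0.0153 0.1866] F [-0.2  0.   0.2] target [0.528  0.0073 0.1298]
scale 1 row [-0.004, -0.001, 0.197, 0.002, -0.003, -0.003]
```

Emit:
carry_out:
  moves:
    - [0,-0.004,0,0.04,0,-0.003,0]
    - [0,-0.004,0,0.07,0,-0.003,0]
    - [0,-0.004,0,0.1,0,-0.003,0]
    - [0,-0.004,0,0.13,0,-0.003,0]
    - [0,-0.004,0,0.15,0,-0.003,0]
    - [0,-0.004,0,0.155,0,-0.003,0]

```text
time: 2.78
tool_pos: [0.5166, 0.0095, 0.1418]
tool_rot: [0.03, 0.921, -0.072, 0.382]
contact_force: [0.2, -0.3, -0.3]
gripper_width: 0.002
```

Emit:
carry_out:
  moves:
    - [0,0,0,0.015,0,0,0]
    - [0,0,0,0.03,0,0,0]
    - [0,0,0,0.042,0,0,0]
    - [0,0,0,0.042,0,0,0]

```text
time: 3.12
tool_pos: [0.528, 0.008, 0.1297]
tool_rot: [0.029, 0.921, -0.072, 0.382]
contact_force: [-0.0, -0.2, 0.6]
gripper_width: 0.003
```

```bash
python3 plan.py 0 0 0.018; python3 - <<'E'
from h import *
a=manip.grab_frame("wrist")[:,:,::-1];b=manip.grab_frame("side")[:,:,::-1]
cv2.imwrite("pics/c2.png",np.hstack([cv2.resize(a[140:300,200:400],(400,320),interpolation=2),cv2.resize(b[170:270,290:415],(400,320),interpolation=2)]))
E
```

```text
t 3.12 tcp [0.528  0.008  0.1297] F [-0.  -0.2  0.6] target [0.528  0.0073 0.1298]
scale 1 row [0.0, 0.002, -0.0, -0.001, -0.001, -0.0]
```

View pics/c2.png

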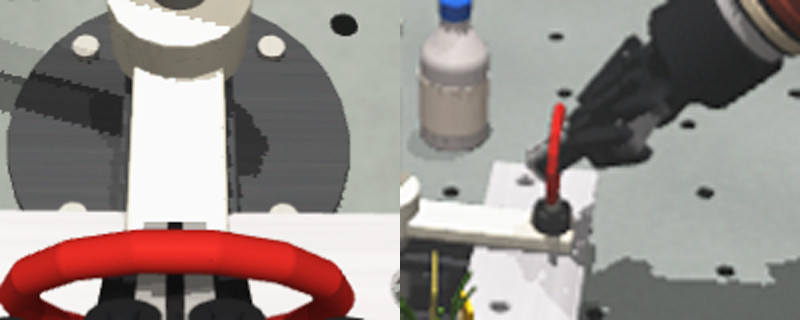

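The fingertip is through the ring (tip visible beyond it in both views) with no contact force. Now I lift vertically in small steps.

Emit:
carry_out:
  moves:
    - [0,0.0035,0,-0.0035,0,0,0]
    - [0,0.007,0,-0.007,0,0,0]
    - [0,0.0105,0,-0.0105,0,0,0]
    - [0,0.014,0,-0.014,0,0,0]
    - [0,0.014,0,-0.014,0,0,0]

```text
time: 3.63
tool_pos: [0.528, 0.0083, 0.1378]
tool_rot: [0.029, 0.921, -0.071, 0.382]
contact_force: [-0.6, 0.2, 0.5]
gripper_width: 0.004
```

Emit:
carry_out:
  moves:
    - [0,0.0035,0,-0.0035,0,0,0]
    - [0,0.007,0,-0.007,0,0,0]
    - [0,0.007,0,-0.007,0,0,0]

```text
time: 3.88
tool_pos: [0.5269, 0.0084, 0.1397]
tool_rot: [0.029, 0.922, -0.071, 0.38]
contact_force: [-1.6, -0.4, -1.3]
gripper_width: 0.001
```

Emit:
carry_out:
  moves:
    - [0,0.0035,0,-0.0035,0,0,0]
    - [0,0.007,0,-0.007,0,0,0]
    - [0,0.007,0,-0.007,0,0,0]

```text
time: 4.13
tool_pos: [0.5261, 0.0085, 0.1423]
tool_rot: [0.029, 0.922, -0.071, 0.379]
contact_force: [-4.3, -0.2, -5.8]
gripper_width: -0.001
```

Emit:
carry_out:
  moves:
    - [0,0.0035,0,-0.0035,0,0,0]
    - [0,0.007,0,-0.007,0,0,0]
    - [0,0.007,0,-0.007,0,0,0]

```text
time: 4.38
tool_pos: [0.5263, 0.0084, 0.1468]
tool_rot: [0.029, 0.922, -0.071, 0.379]
contact_force: [-6.5, 1.0, -6.3]
gripper_width: 0.002
```

Emit:
carry_out:
  moves:
    - [0,0.0035,0,-0.0035,0,0,0]
    - [0,0.007,0,-0.007,0,0,0]
    - [0,0.0105,0,-0.0105,0,0,0]
    - [0,0.014,0,-0.014,0,0,0]
    - [0,0.014,0,-0.014,0,0,0]

```text
time: 4.8
tool_pos: [0.5263, 0.0084, 0.1546]
tool_rot: [0.029, 0.922, -0.071, 0.379]
contact_force: [-5.7, 0.3, -9.3]
gripper_width: 0.0
```

```bash
python3 plan.py 0 0.026 0.018; python3 - <<'E'
from h import *
b=manip.grab_frame("side")
h=cv2.cvtColor(b,cv2.COLOR_RGB2HSV);m=((h[...,0]<6)|(h[...,0]>174))&(h[...,1]>150)&(h[...,2]>60)
m[:, :325]=0;m[:,352:]=0;m[:180]=0;m[245:]=0
y,x=np.nonzero(m);print(len(x),y.min(),y.max(),x.mean())
for dz in(0,.01,.015,.02):print(dz,proj("side",[.5155,.0093,.173+dz]).round(1))
E
```

```text
t 4.8 tcp [0.5263 0.0084 0.1546] F [-5.7  0.3 -9.3] target [0.528  0.0073 0.1558]
scale 1 row [0.005, 0.002, 0.001, -0.001, 0.011, 0.001]
97 197 227 338.1958762886598
0 [[339. 204.]]
0.01 [[339.3 199.9]]
0.015 [[339.4 197.8]]
0.02 [[339.5 195.7]]
```

Lift is about 13–14 mm: the ring top went from row 203 to 197, with about 9 N downward. Next, the swing rows.

```bash
cat > sw.py <<'E'
from plan import *
def rel(a0,a1,dz=0):
    p0,R0=pose(a0,0,.018);p1,R1=pose(a1,dz,.018)
    return np.r_[R0.inv().apply(p1-p0)/.4,(R0.inv()*R1).as_rotvec()/.5].round(4).tolist()
E
python3 - <<'E'
from sw import *
for a in np.linspace(.04,.32,8):print([0]+rel(0,a,.0015))
E
```

```text
[0, 0.0028, 0.0102, -0.0025, 0.0566, 0.0, -0.0566]
[0, 0.0032, 0.0204, -0.0021, 0.1131, 0.0, -0.1131]
[0, 0.004, 0.0306, -0.0014, 0.1697, 0.0, -0.1697]
[0, 0.005, 0.0407, -0.0003, 0.2263, -0.0, -0.2263]
[0, 0.0063, 0.0508, 0.001, 0.2828, 0.0, -0.2828]
[0, 0.0078, 0.0608, 0.0025, 0.3394, 0.0, -0.3394]
[0, 0.0097, 0.0707, 0.0044, 0.396, 0.0, -0.396]
[0, 0.0118, 0.0804, 0.0065, 0.4525, -0.0, -0.4525]
```

Emit:
carry_out:
  moves:
    - [0,0.0028,0.0102,-0.0025,0.0566,0,-0.0566]
    - [0,0.0032,0.0204,-0.0021,0.113,0,-0.113]
    - [0,0.004,0.0306,-0.0014,0.17,0,-0.17]
    - [0,0.005,0.0407,-0.0003,0.226,0,-0.226]
    - [0,0.0063,0.0508,0.001,0.283,0,-0.283]
    - [0,0.0078,0.0608,0.0025,0.339,0,-0.339]
    - [0,0.0097,0.0707,0.0044,0.396,0,-0.396]
    - [0,0.0118,0.0804,0.0065,0.4525,0,-0.4525]

```text
time: 5.52
tool_pos: [0.526, -0.0242, 0.1552]
tool_rot: [-0.032, 0.922, 0.078, 0.379]
contact_force: [-7.0, 0.2, -10.0]
gripper_width: 0.002
```

```bash
python3 plan.py 0.32 0.0275 0.018; python3 - <<'E'
from sw import *
b=manip.grab_frame("wrist")[:,:,::-1];a=manip.grab_frame("top")[:,:,::-1]
cv2.imwrite("pics/c3.png",np.hstack([cv2.resize(a[140:300,180:340],(400,400),interpolation=2),cv2.resize(b[80:300,170:390],(400,400))]))
for a in np.linspace(.36,.66,8):print([0]+rel(.32,a,0))
E
```

```text
t 5.52 tcp [ 0.526  -0.0242  0.1552] F [ -7.    0.2 -10. ] target [ 0.5281 -0.0253  0.1573]
scale 1 row [0.007, 0.004, -0.0, -0.007, 0.012, 0.006]
[0, 0.0001, 0.0102, 0.0001, 0.0566, 0.0, -0.0566]
[0, 0.0006, 0.0212, 0.0006, 0.1172, 0.0, -0.1172]
[0, 0.0014, 0.0321, 0.0014, 0.1778, 0.0, -0.1778]
[0, 0.0026, 0.0429, 0.0026, 0.2384, 0.0, -0.2384]
[0, 0.004, 0.0537, 0.004, 0.299, -0.0, -0.299]
[0, 0.0058, 0.0643, 0.0058, 0.3596, -0.0, -0.3596]
[0, 0.0079, 0.0749, 0.0079, 0.4202, 0.0, -0.4202]
[0, 0.0103, 0.0853, 0.0103, 0.4808, -0.0, -0.4808]
```

View pics/c3.png

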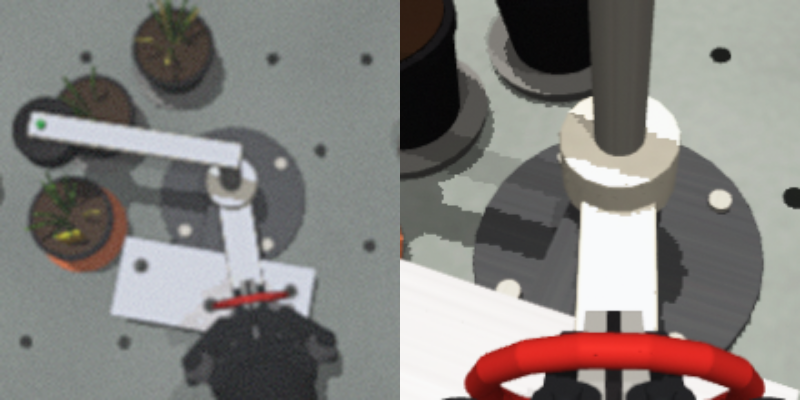

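The arm is swinging with the finger: the ring is centred on the finger and the sensor is moving toward the terracotta pot. I'll carry on to 0.66.

Emit:
carry_out:
  moves:
    - [0,0.0001,0.0102,0.0001,0.0566,0,-0.0566]
    - [0,0.0006,0.0212,0.0006,0.117,0,-0.117]
    - [0,0.0014,0.0321,0.0014,0.178,0,-0.178]
    - [0,0.0026,0.0429,0.0026,0.238,0,-0.238]
    - [0,0.004,0.0537,0.004,0.299,0,-0.299]
    - [0,0.0058,0.0643,0.0058,0.36,0,-0.36]
    - [0,0.0079,0.0749,0.0079,0.42,0,-0.42]
    - [0,0.0103,0.0853,0.0103,0.481,0,-0.481]

```text
time: 6.28
tool_pos: [0.5375, -0.0586, 0.1551]
tool_rot: [-0.094, 0.896, 0.233, 0.367]
contact_force: [-10.4, -3.2, -9.7]
gripper_width: -0.003
```

```bash
python3 plan.py 0.66 0.0275 0.018; python3 - <<'E'
from sw import *
print(rel(.66,.68))
n="wrist";b=manip.grab_frame(n)
h=cv2.cvtColor(b,cv2.COLOR_RGB2HSV);m=((h[...,0]<6)|(h[...,0]>174))&(h[...,1]>150)&(h[...,2]>60)
cc=cv2.connectedComponentsWithStats(m.astype(np.uint8));i=1+cc[2][1:,4].argmax();S=cc[2][i];print("ring bbox",S)
uc=S[0]+S[2]/2
for a in(.6,.62,.64,.66,.68,.70):
    q=YAW+a;u=np.array([np.cos(q),np.sin(q)]);w=np.array([-u[1],u[0]]);c=PV-.115*u
    t=np.linspace(0,6.28,50);P=np.c_[c+np.outer(.0305*np.cos(t),w),.1555+.0305*np.sin(t)];Q=proj(n,P);print(a,Q.min(0).round(1),Q.max(0).round(1))
E
```

```text
t 6.28 tcp [ 0.5375 -0.0586  0.1551] F [-10.4  -3.2  -9.7] target [ 0.5395 -0.058   0.1573]
scale 1 row [0.007, 0.001, -0.0, -0.001, 0.016, 0.007]
[0.0, 0.0051, 0.0, 0.0283, 0.0, -0.0283]
ring bbox [ 206  263  164   47 3680]
0.6 [194.9 266.9] [339.9 308.6]
0.62 [200.2 267.6] [345.5 308.5]
0.64 [205.5 268. ] [351.  308.5]
0.66 [210.9 268.1] [356.5 308.5]
0.68 [216.3 268.1] [361.9 308.5]
0.7 [221.7 267.7] [367.2 308.5]
```

Emit:
carry_out:
  moves:
    - [0,-0.0035,0.001,0.0035,0,0,0]
    - [0,-0.007,0.001,0.007,0,0,0]
    - [0,-0.0105,0.001,0.0105,0,0,0]
    - [0,-0.014,0.001,0.014,0,0,0]
    - [0,-0.0175,0.001,0.0175,0,0,0]
    - [0,-0.0175,0.001,0.0175,0,0,0]

```text
time: 6.83
tool_pos: [0.5384, -0.06, 0.1461]
tool_rot: [-0.092, 0.896, 0.231, 0.368]
contact_force: [-10.9, -7.4, -6.1]
gripper_width: 0.001
```

Emit:
carry_out:
  moves:
    - [0,-0.0035,0,0.0035,0,0,0]
    - [0,-0.007,0,0.007,0,0,0]
    - [0,-0.0105,0,0.0105,0,0,0]
    - [0,-0.014,0,0.014,0,0,0]
    - [0,-0.014,0,0.014,0,0,0]

```text
time: 7.25
tool_pos: [0.5394, -0.0599, 0.1399]
tool_rot: [-0.092, 0.895, 0.231, 0.369]
contact_force: [-9.4, -5.1, -3.8]
gripper_width: 0.001
```

```bash
python3 plan.py 0.68 0.0 0.018; python3 - <<'E'
from sw import *
for n in("wrist","side"):
    b=manip.grab_frame(n)
    h=cv2.cvtColor(b,cv2.COLOR_RGB2HSV);m=((h[...,0]<6)|(h[...,0]>174))&(h[...,1]>150)&(h[...,2]>60)
    if n=="side":m[:, :310]=0;m[:,352:]=0;m[:170]=0;m[245:]=0
    cc=cv2.connectedComponentsWithStats(m.astype(np.uint8));i=1+cc[2][1:,4].argmax();S=cc[2][i];print(n,"ring l,t,r,b",S[0],S[1],S[0]+S[2],S[1]+S[3])
    for a,dz in((.64,0),(.66,0),(.68,0),(.7,0),(.68,.01)):
        q=YAW+a;u=np.array([np.cos(q),np.sin(q)]);w=np.array([-u[1],u[0]]);c=PV-.115*u
        t=np.linspace(0,6.28,50);P=np.c_[c+np.outer(.0305*np.cos(t),w),.1425+dz+.0305*np.sin(t)];Q=proj(n,P);print(a,dz,Q.min(0).round(1),Q.max(0).round(1))
E
```

```text
t 7.25 tcp [ 0.5394 -0.0599  0.1399] F [-9.4 -5.1 -3.8] target [ 0.5405 -0.0597  0.1298]
scale 1 row [-0.016, 0.001, 0.02, 0.038, 0.009, -0.022]
wrist ring l,t,r,b 204 264 370 310
0.64 0 [203.5 267.6] [351.9 309.3]
0.66 0 [209.  267.8] [357.5 309.3]
0.68 0 [214.5 267.7] [363.  309.3]
0.7 0 [220.1 267.3] [368.4 309.3]
0.68 0.01 [210.  257.1] [368.1 304.3]
side ring l,t,r,b 322 185 339 213
0.64 0 [324.  185.1] [338.2 211.8]
0.66 0 [323.2 184.7] [337.8 211.3]
0.68 0 [322.5 184.3] [337.5 210.7]
0.7 0 [321.7 183.9] [337.1 210.2]
0.68 0.01 [322.6 180.3] [337.7 207. ]
```

The side view puts the ring at home height (top row 185, predicted 184.3 when home and 180.3 at 10 mm lift). There is still finger contact, so I lower further to centre the finger in the opening.

Emit:
carry_out:
  moves:
    - [0,-0.0035,0,0.0035,0,0,0]
    - [0,-0.007,0,0.007,0,0,0]
    - [0,-0.0105,0,0.0105,0,0,0]
    - [0,-0.0105,0,0.0105,0,0,0]

```text
time: 7.68
tool_pos: [0.5412, -0.0591, 0.1367]
tool_rot: [-0.093, 0.894, 0.231, 0.372]
contact_force: [-0.6, 0.9, 0.5]
gripper_width: 0.004
```

```bash
python3 plan.py 0.68 0.0 0.018
```

```text
t 7.68 tcp [ 0.5412 -0.0591  0.1367] F [-0.6  0.9  0.5] target [ 0.5405 -0.0597  0.1298]
scale 1 row [-0.014, 0.001, 0.01, 0.037, -0.003, -0.023]
```

Contact is gone. I centre the finger and withdraw along its axis.

Emit:
carry_out:
  moves:
    - [0,-0.006,0,0.006,0,0,0]
    - [0,-0.012,0,0.008,0,0,0]
    - [0,-0.012,0,0.008,0,0,0]

```text
time: 7.93
tool_pos: [0.5385, -0.0581, 0.1286]
tool_rot: [-0.096, 0.895, 0.231, 0.37]
contact_force: [-0.1, 0.8, -0.6]
gripper_width: 0.001
```

Emit:
carry_out:
  moves:
    - [0,0,0,-0.03,0,0,0]
    - [0,0,0,-0.06,0,0,0]
    - [0,0,0,-0.1,0,0,0]
    - [0,0,0,-0.15,0,0,0]
    - [0,0,0,-0.2,0,0,0]
    - [0,0,0,-0.28,0,0,0]
    - [0,0,0,-0.36,0,0,0]
    - [0,0,0,-0.36,0,0,0]

```text
time: 8.6
tool_pos: [0.4496, -0.1104, 0.2361]
tool_rot: [-0.091, 0.894, 0.231, 0.373]
contact_force: [0.1, -0.2, 0.5]
gripper_width: 0.003
```

```bash
python3 - <<'E'
from sw import *
print(manip.state()["contact_force"].round(1))
F={}
for n in("wrist","side","top"):
    b=manip.grab_frame(n);F[n]=b[:,:,::-1]
    h=cv2.cvtColor(b,cv2.COLOR_RGB2HSV);m=((h[...,0]<6)|(h[...,0]>174))&(h[...,1]>150)&(h[...,2]>60)
    if n=="side":m[:, :310]=0;m[:,352:]=0;m[:170]=0;m[245:]=0
    if n=="top":m[:235]=0;m[290:]=0;m[:,:240]=0;m[:,320:]=0
    cc=cv2.connectedComponentsWithStats(m.astype(np.uint8));i=1+cc[2][1:,4].argmax();S=cc[2][i];print(n,"ring l,t,r,b",S[0],S[1],S[0]+S[2],S[1]+S[3])
    for a,dz in((.66,0),(.68,0),(.7,0),(.68,.01)):
        q=YAW+a;u=np.array([np.cos(q),np.sin(q)]);w=np.array([-u[1],u[0]]);c=PV-.115*u
        t=np.linspace(0,6.28,50);P=np.c_[c+np.outer(.0305*np.cos(t),w),.1425+dz+.0305*np.sin(t)];Q=proj(n,P);print(a,dz,Q.min(0).round(1),Q.max(0).round(1))
cv2.imwrite("pics/c4.png",np.hstack([cv2.resize(F["top"][140:300,180:340],(400,400),interpolation=2),cv2.resize(F["side"][150:310,220:380],(400,400),interpolation=2)]))
E
```

```text
[ 0.1 -0.2  0.5]
wrist ring l,t,r,b 243 175 328 223
0.66 0 [244.9 175.2] [322.9 215.6]
0.68 0 [247.8 175.2] [325.8 215.6]
0.7 0 [250.8 175.1] [328.7 215.5]
0.68 0.01 [246.7 167. ] [327.1 210. ]
side ring l,t,r,b 322 185 339 213
0.66 0 [323.2 184.7] [337.8 211.3]
0.68 0 [322.5 184.3] [337.5 210.7]
0.7 0 [321.7 183.9] [337.1 210.2]
0.68 0.01 [322.6 180.3] [337.7 207. ]
top ring l,t,r,b 286 248 309 261
0.66 0 [283.6 247.4] [308.  260.9]
0.68 0 [284.7 246.6] [308.8 260.6]
0.7 0 [285.7 245.9] [309.5 260.3]
0.68 0.01 [284.8 246.2] [309.1 260.4]
```

View pics/c4.png

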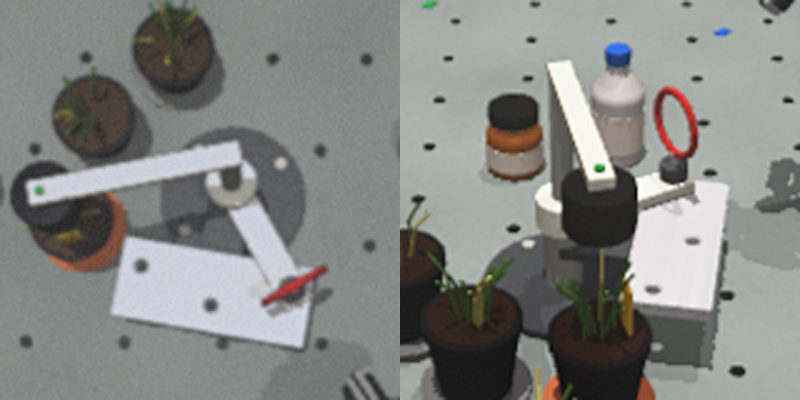

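The sensor stands over the yellow-labelled pot in the terracotta saucer. The ring is at home height in all three views, the pots are undisturbed, and the gripper is clear.

```bash
python3 -c "
from plant import manip
print(manip.job_done())"
```

```text
the job is handed in; nothing more can be done
None
```

The sensor now stands over the pot with the yellow label, one hole over on the near side, and the pin appears fully home there. I hooked the shut fingertip under the ring, lifted the pin about 13 mm and swung the arm +0.68 rad by the ring. I then lowered the pin and backed out along the finger. The job was handed in at about 9 s of robot time.

**Checks that agree**
- **Pin height:** in the side view the ring top is at row 185. The prediction is 184.3 with the pin home and 180.3 with it 10 mm up, so the pin is down to within the 1 px (about 2 mm) I can resolve. The wrist and top views fit the home position too.
- **Swing angle:** the ring positions fit 0.68 rad to within about 0.02 rad.
- **Pots, bottle and jar:** none of them looks moved in the pictures. I did not measure their positions.
- **Robot clear:** the tool force is within 0.5 N of zero, and the gripper is about 0.14 m from the ring.
- **Force on the ring:** the largest I read was about 15 N, against the limit of 35 N.

**Check that disagreed slightly:** the plate fit was off by 2–4 px in the side view, and I shifted the model 1.5 mm in x to suit.

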